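# Find and release the latched channel key

### The arm

A 7-joint arm with a two-finger parallel gripper is mounted at the origin on a cart in front of the work surface, level with it; the furniture and walls round the work are solid. World frame = base frame: x ahead of the robot, y to its left, z up, the work surface at z = 0. Lengths are in m, angles in rad, forces in N, time in s.
With the tool pointing down it reaches from about 0.4 to 0.9 m from the base axis. Payload 5.6 kg.
Tool frame: the origin (TCP) lies midway between the tips of the shut fingers; the grasp point (between the pads) lies 19 mm behind it; z points along the fingers, y is the line along which they close (so a half turn about z gives the same grasp; the last joint's range is limited). The gripper opens to 92 mm and grips with 3 to 60 N. Pads are 20 mm wide; open, the fingers measure 128 mm over their backs; the gripper's body (75 mm by 189 mm) begins 69 mm behind the grasp point.
Start: joints at [1.077, 0.468, -0.012, 1.603, 0.006, 1.071, -0.056], TCP at [0.283, -0.585, 0.183] pointing down, gripper open.
Joint ranges: [-2.53, 2.53], [-0.31, 2.02], [-1.57, 1.55], [0.28, 2.44], [-1.29, 4.43], [0.15, 1.84], [-2.92, 2.92]. Speed limits (rad/s): [2.57, 2.57, 3.14, 3.14, 3.14, 3.14, 3.14].

### API

Orientations are given as a unit quaternion [x, y, z, w].
In Python, from cell import manip gives the robot as it stands.
- The arm moves only by the tool send_rows, never from a script. Its argument "deltas" is a list of rows, each a list of 3 entries, a list of its own where there are three numbers: the shift along the tool's x, y, z in m, then the turn, a rotation vector about the tool's x, y, z in degrees, then the gripper's target within -1 to 1 (fully open at 1, half-way at 0, shut at -1). A call has exactly 8 rows; each row shifts and turns the commanded pose from where the row before left it, along the tool's axes as they then stand; what a row does not reach is not made up. A row lasts 1/12 s, in which the tool goes at most 41.7 mm and 7.16 degrees, less where a joint would pass 70% of its speed; a pose out of reach is approached as far as the arm can. A call is refused whole if a number of a shift passes 0.0417 or a number of a turn 7.16, either way. A call with a gripper value outside its range is refused whole. The fingers move at their own pace and stop on an object; "squeeze" is the grip in N (left out, the last holds). Time passes only in rows, so rows that do not move let the fingers close, or fill a call up. It gives the time, the measured TCP pose, the force, the opening and the grip force at its end, in the units of the state.
- manip.state(): the state, without advancing time (a new reading comes with each control period).
- manip.snapshot(name): name is "scene" or "top" or "wrist"; returns the picture (420x560x3 uint8, red, green, blue); there is no depth.
- manip.camera_info(name): a dict with "fx", "fy", "cx", "cy" (pixels), "k1" (the pictures are not rectified: a ray, as slopes to the right and down, at radius r is drawn at 1 + k1 r^2 times it, then the intrinsics apply), "cam_to_world" (4x4, takes a point from camera to world coordinates); the wrist camera has in their place "T_tool_cam" (4x4, takes a point from camera to tool coordinates, whose origin is the TCP and whose axes are the flange's). Camera axes: x right, y up, looking along -z (the intrinsics and any distortion apply to the point x, -y, -z); pixel columns grow to the right and rows downward; lengths in m; the calibration is good to about 2 mm. A picture is of the moment at which its call begins: read the wrist's pose just before it. camera_info takes no time and is no camera call.
- manip.sign_off(): hands the job in; it is judged then, once.
Trained networks look in the newest picture that a camera, given by its name, has taken for a name from the list of things; names that differ only in an ending like _2 or _b are one class to them, and where a whole thing is asked for, a point or a joint stands for the part that bears it (a point fixed in the world has none). Each returns a list of dicts, best first, with "p" (0 to 1); they miss things now and then, are a little off and sometimes report something else, mostly with a low value. They report only what shows in the picture. A call takes as long as a camera call.
- manip.search_frame(target, camera): "position" ([x, y, z] in m, in world coordinates, good to about 4 mm: the middle of the surface that is visible of it).
- manip.landmark_of(target, camera): "position" ([x, y, z] in m, in world coordinates, good to about 4 mm: a listed point, or the origin of a listed thing).
The state is a dict: "clock": time; "qpos": joint angles; "qvel": joint speeds; "effort": joint torques, N m; "tool_pos": TCP position; "ee_rot": TCP orientation; "ft_force": force on the tool from outside, world axes, zero at the start; "wrist_torque": the same for the moment, N m; "finger_gap": finger opening in m; "grasp_force": force on a finger pad.
Only numpy, scipy, OpenCV 4.12 (cv2) and the standard library are available. Lean on these libraries where they do the work, as an engineer would, in place of code of your own. Each camera call takes 0.05 s, during which the arm holds its last target. There are 200 camera calls.

### The job

One of the four channels of the switch box has been left on: its key is latched down a little. Using the fingertips, tap each of the four keys lightly, one after the other from left to right as seen from the robot, lifting clear after each tap, without releasing the latched key or switching another on. Then press the latched key down until its catch lets go, and withdraw so that it rises and all four keys stand up; pick up nothing and leave everything else where it is.

Things in the scene. Friction and masses are not known exactly. Their poses are not given: they have to be found in the camera images.
- key_box: Grey switch box fixed to the counter, 110 (x) x 224 (y) x 50 mm high. Origin: centre of its underside, on the counter; x points across the box away from the robot, y along the row of keys to the left, z up. Its four keys stand in a row along y, 45 mm apart, at box y = +67.5, +22.5, -22.5, -67.5 mm and box x = -29 mm. Small things stand on the flat ledge behind them.
- seat_a: Fixed black frame, 32 x 32 mm and 3 mm high, round key a. Origin: on the axis of the key, at the level of the box's top face (50 mm above the counter); axes as the box's. It does not move with the key. The key's cap is a plain white square, 24 x 24 mm; its flat top stands 15 mm above this origin when the key is up. The letters do not tell the place in the row, which varies from start to start.
- seat_b: Fixed black frame, 32 x 32 mm and 3 mm high, round key b. Origin: on the axis of the key, at the level of the box's top face (50 mm above the counter); axes as the box's. It does not move with the key. The key's cap is a plain white square, 24 x 24 mm; its flat top stands 15 mm above this origin when the key is up. The letters do not tell the place in the row, which varies from start to start.
- seat_c: Fixed black frame, 32 x 32 mm and 3 mm high, round key c. Origin: on the axis of the key, at the level of the box's top face (50 mm above the counter); axes as the box's. It does not move with the key. The key's cap is a plain white square, 24 x 24 mm; its flat top stands 15 mm above this origin when the key is up. The letters do not tell the place in the row, which varies from start to start.
- seat_d: Fixed black frame, 32 x 32 mm and 3 mm high, round key d. Origin: on the axis of the key, at the level of the box's top face (50 mm above the counter); axes as the box's. It does not move with the key. The key's cap is a plain white square, 24 x 24 mm; its flat top stands 15 mm above this origin when the key is up. The letters do not tell the place in the row, which varies from start to start.
- key_a (a joint): Depth of key a, m: 0 up, 0.010 at its bottom stop. Upward spring: 2 N at the top, +0.8 N per mm. Exactly one of the four starts latched at 0.005: its cap is 5 mm lower than the others and firm to a light touch (under 6 N); pressed to 0.0075 or deeper (8 N or more) it is freed and rises to 0 as the finger withdraws. A key that was up is switched on when pushed deeper than 0.005 (6 N).
- key_b (a joint): Depth of key b, m: 0 up, 0.010 at its bottom stop. Upward spring: 2 N at the top, +0.8 N per mm. Exactly one of the four starts latched at 0.005: its cap is 5 mm lower than the others and firm to a light touch (under 6 N); pressed to 0.0075 or deeper (8 N or more) it is freed and rises to 0 as the finger withdraws. A key that was up is switched on when pushed deeper than 0.005 (6 N).
- key_c (a joint): Depth of key c, m: 0 up, 0.010 at its bottom stop. Upward spring: 2 N at the top, +0.8 N per mm. Exactly one of the four starts latched at 0.005: its cap is 5 mm lower than the others and firm to a light touch (under 6 N); pressed to 0.0075 or deeper (8 N or more) it is freed and rises to 0 as the finger withdraws. A key that was up is switched on when pushed deeper than 0.005 (6 N).
- key_d (a joint): Depth of key d, m: 0 up, 0.010 at its bottom stop. Upward spring: 2 N at the top, +0.8 N per mm. Exactly one of the four starts latched at 0.005: its cap is 5 mm lower than the others and firm to a light touch (under 6 N); pressed to 0.0075 or deeper (8 N or more) it is freed and rises to 0 as the finger withdraws. A key that was up is switched on when pushed deeper than 0.005 (6 N).
- cover_glass_box: Bystander, loose: small square carton 31 x 31 x 18 mm on the ledge of the switch box. Origin: centre of its underside.
- dish_35: Bystander, loose: flat clear round dish, 39 mm across, 11 mm high, on the ledge of the switch box. Origin: centre of its underside.
- dropper_bottle: Bystander, loose: little bottle with a black cap, 33 mm across, 78 mm high, on the counter left of the switch box. Origin: centre of its underside.
- small_bottle: Bystander, loose: little bottle with a screw cap, 35 mm across, 72 mm high, on the counter right of the switch box. Origin: centre of its underside.
- media_bottle: Bystander, loose: bottle with a white cap, 45 mm across, 98 mm high, behind the switch box on the left. Origin: centre of its underside.
- timer: Bystander, loose: count-down timer, 32 x 66 x 55 mm, standing at the left. Origin: centre of its underside.

How it is judged:
By the outcome, as a careful person would: the job done as asked, in the order asked, and still so for the second after the job is handed in, with the robot touching nothing.
It also fails if it takes over 48 s, if anything falls off the work surface, if the arm or the gripper's body presses on something with over 40 N, if the wrist force passes 120 N, or if a joint passes its speed limit or range.

## Working session

There is one attempt and no reset: what is moved stays moved. The work goes in short steps, Python scripts to look and compute and a tool call to move; the robot and the scene stay as the last step left them, time stands still between calls to the robot, and variables do not carry over. Pictures are saved under pics/ and viewed, at most 10 in all, crops included, and the job is handed in when it is done.

Besides the shell and the picture viewer there is one more tool, called after "Request:" in YAML: its name, and indented under it one key for each argument. send_rows: Moves the arm, as the interface text tells. Its arguments: {"type":"object","properties":{"deltas":{"type":"array"},"squeeze":{"type":"number"}},"required":["deltas"]}

```bash
mkdir -p pics; ls
python3 - <<'E'
from cell import manip
import cv2
s=manip.state(); print(s)
for n in("scene","top"):
    cv2.imwrite(f"pics/{n}0.png",manip.snapshot(n)[:,:,::-1])
    i=manip.camera_info(n); print(n,i)
    for t in("key_box","seat_a"):
        for r in manip.landmark_of(t,n): print(t,n,r)
print(manip.camera_info("wrist"))
E
```

```text
pics
{'clock': 0.0, 'qpos': array([ 1.07702766,  0.46837701, -0.01158213,  1.60362053,  0.0060022 ,
        1.07137626, -0.05625085]), 'qvel': array([-0.00092182,  0.00054129, -0.00053896,  0.00043835,  0.0010412 ,
        0.00138326, -0.00040554]), 'effort': array([ 2.87315843e-04, -5.20573103e+01, -1.21295429e-02, -2.43751627e+01,
       -5.65639464e-02,  1.72554608e-02,  1.80866627e-04]), 'tool_pos': array([ 0.2828235 , -0.58454331,  0.18254177]), 'ee_rot': array([ 9.74711519e-01,  2.23465189e-01, -2.59769041e-04, -8.33978150e-04]), 'ft_force': array([-0.0149503 , -0.0446612 ,  0.11759256]), 'wrist_torque': array([0.01414317, 0.03795936, 0.02215895]), 'grasp_force': 0.0, 'finger_gap': 0.0920539757824195}
scene {'fx': 528.289250810882, 'fy': 528.289250810882, 'cx': 272.1259345892239, 'cy': 197.08042217757327, 'k1': -0.06956889110315538, 'cam_to_world': array([[-0.55494063,  0.4906275 , -0.67180767, -0.05040329],
       [-0.83187668, -0.32272286,  0.45147662,  0.32196616],
       [ 0.00469915,  0.80940386,  0.58723361,  0.64953468],
       [ 0.        ,  0.        ,  0.        ,  1.
[... 816 characters left out ...]
2, -0.1453, 0.0497], 'p': 0.76}
seat_a top {'position': [0.5752, -0.1927, 0.0543], 'p': 0.7}
seat_a top {'position': [0.5673, -0.1014, 0.049], 'p': 0.51}
seat_a top {'position': [0.5583, -0.0568, 0.0502], 'p': 0.49}
{'fx': 340.0853980322887, 'fy': 340.0853980322887, 'cx': 279.7588952598336, 'cy': 210.34732827024567, 'k1': 0.02969537908535624, 'T_tool_cam': array([[ 5.59793457e-04,  9.62064923e-01,  2.72820033e-01,
         7.68016474e-02],
       [ 9.99999832e-01, -4.98135175e-04, -2.95267849e-04,
         6.38549476e-05],
       [-1.48165586e-04,  2.72820152e-01, -9.62065041e-01,
        -2.01019210e-01],
       [ 0.00000000e+00,  0.00000000e+00,  0.00000000e+00,
         1.00000000e+00]])}
```

View pics/scene0.png

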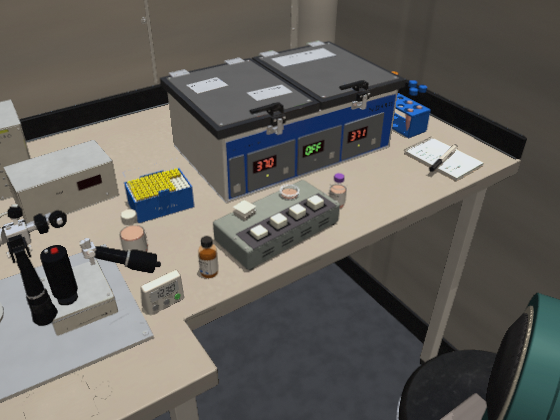

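View pics/top0.png

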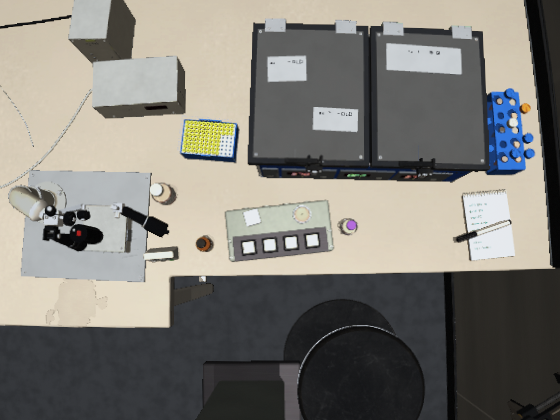

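The scene view shows the four white caps at about (259,232), (278,223), (297,212) and (315,202). In the top view they are at about (249,247), (270,244), (291,242) and (312,240). This agrees with the detected seats, and the box yaw is about 5.7°. I'll shut the fingers, turn the tool into line with the box and move over.

Request:
send_rows:
  deltas:
    - [[0, 0, 0], [0, 0, 6.7], -1]
    - [[0, 0, 0], [0, 0, 6.7], -1]
    - [[0, 0, 0], [0, 0, 6.7], -1]
    - [[0.022, -0.029, 0], [0, 0, 0], -1]
    - [[0.022, -0.029, 0], [0, 0, 0], -1]
    - [[0.022, -0.029, 0], [0, 0, 0], -1]
    - [[0.022, -0.029, 0], [0, 0, 0], -1]
    - [[0.022, -0.029, 0], [0, 0, 0], -1]
  squeeze: 10

```text
clock: 0.97
tool_pos: [0.3787, -0.4283, 0.1835]
ee_rot: [0.999, 0.05, 0.0, 0.0]
ft_force: [0.9, 0.2, 0.8]
finger_gap: 0.0406
grasp_force: 0.0
```

Request:
send_rows:
  deltas:
    - [[0.022, -0.029, 0], [0, 0, 0], -1]
    - [[0.022, -0.029, 0], [0, 0, 0], -1]
    - [[0.022, -0.029, 0], [0, 0, 0], -1]
    - [[0.022, -0.029, 0], [0, 0, 0], -1]
    - [[0.022, -0.029, 0], [0, 0, 0], -1]
    - [[0.022, -0.029, 0], [0, 0, 0], -1]
    - [[0.022, -0.029, 0], [0, 0, 0], -1]
    - [[0.022, -0.029, 0], [0, 0, 0], -1]

```text
clock: 1.63
tool_pos: [0.5308, -0.1798, 0.1837]
ee_rot: [0.999, 0.05, 0.0, 0.0]
ft_force: [0.8, -0.7, -0.5]
finger_gap: 0.0002
grasp_force: 0.0
```

Request:
send_rows:
  deltas:
    - [[0.01, -0.013, 0.008], [0, 0, 0], -1]
    - [[0.01, -0.013, 0.008], [0, 0, 0], -1]
    - [[0.01, -0.013, 0.008], [0, 0, 0], -1]
    - [[0.005, -0.006, 0.006], [0, 0, 0], -1]
    - [[0, 0, 0], [0, 0, 0], -1]
    - [[0, 0, 0], [0, 0, 0], -1]
    - [[0, 0, 0], [0, 0, 0], -1]
    - [[0, 0, 0], [0, 0, 0], -1]

```text
clock: 2.3
tool_pos: [0.5603, -0.1346, 0.154]
ee_rot: [0.999, 0.049, 0.0, 0.0]
ft_force: [0.9, 0.2, 0.0]
finger_gap: 0.0002
grasp_force: 0.0
```

```bash
cat > h.py <<'E'
import numpy as np,cv2
from scipy.spatial.transform import Rotation as R
from cell import manip
def Tcam(s):
    T=np.eye(4);T[:3,:3]=R.from_quat(s['ee_rot']).as_matrix();T[:3,3]=s['tool_pos']
    return T@manip.camera_info('wrist')['T_tool_cam']
def to_plane(uv,z,T,i):
    K=np.array([[i['fx'],0,i['cx']],[0,i['fy'],i['cy']],[0,0,1]])
    p=cv2.undistortPoints(np.array([[uv]],float),K,np.array([i['k1'],0,0,0.]))[0,0]
    d=T[:3,:3]@np.array([p[0],-p[1],-1]);o=T[:3,3]
    return o+d*(z-o[2])/d[2]
E
python3 - <<'E'
from h import *
s=manip.state();print(s['tool_pos'],s['ee_rot'],s['ft_force'])
im=manip.snapshot('wrist');cv2.imwrite('pics/w0.png',im[:,:,::-1])
i=manip.camera_info('wrist');T=Tcam(s)
for r in manip.landmark_of('seat_a','wrist'):print(r)
for r in manip.landmark_of('key_box','wrist'):print(r)
m=(im.min(2)>150).astype(np.uint8)
n,l,st,c=cv2.connectedComponentsWithStats(m)
for k in range(1,n):
    if st[k,4]>150: print(st[k],c[k].round(1),to_plane(c[k],.065,T,i).round(4))
E
```

```text
[ 0.56025026 -0.13464737  0.15401843] [9.98800748e-01 4.89574106e-02 2.71883211e-04 4.04956949e-04] [0.88102481 0.16367367 0.02408303]
{'position': [0.5722, -0.1923, 0.0482], 'p': 0.86}
{'position': [0.5635, -0.1048, 0.0501], 'p': 0.79}
{'position': [0.5605, -0.0588, 0.0472], 'p': 0.7}
{'position': [0.567, -0.1495, 0.0526], 'p': 0.58}
{'position': [0.593, -0.1228, -0.0013], 'p': 0.83}
{'position': [0.5668, 0.0372, -0.005], 'p': 0.39}
[    0     0   560   312 96817] [278.  125.7] [ 0.6272 -0.1268  0.065 ]
[418 151  31  32 515] [430.3 165.1] [ 0.6073 -0.2588  0.065 ]
[181 182  27  25 614] [193.8 193.8] [ 0.5625 -0.0593  0.065 ]
[231 183  26  25 614] [243.8 194.8] [ 0.5659 -0.1028  0.065 ]
[283 183  26  26 633] [295.3 195.1] [ 0.5701 -0.1476  0.065 ]
[333 183  27  26 625] [346.3 195.7] [ 0.5739 -0.1921  0.065 ]
```

View pics/w0.png

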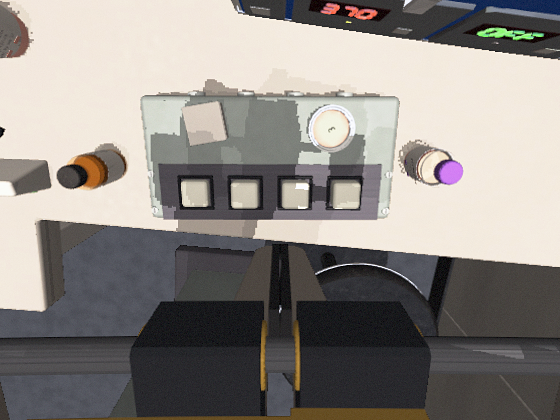

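The caps show at (194,194), (244,195), (295,195) and (346,196). The first gap, 50.0 px, is about 1.3 px narrower than the others, which suggests the leftmost key is the low one. I'll check that by touch, starting above key 1.

Request:
send_rows:
  deltas:
    - [[0.002, -0.018, 0.008], [0, 0, 0], -1]
    - [[0.002, -0.019, 0.015], [0, 0, 0], -1]
    - [[0.002, -0.019, 0.015], [0, 0, 0], -1]
    - [[0.0026, -0.0193, 0.015], [0, 0, 0], -1]
    - [[0, 0, 0.015], [0, 0, 0], -1]
    - [[0, 0, 0.008], [0, 0, 0], -1]
    - [[0, 0, 0], [0, 0, 0], -1]
    - [[0, 0, 0], [0, 0, 0], -1]

```text
clock: 3.12
tool_pos: [0.5615, -0.0585, 0.0776]
ee_rot: [0.999, 0.049, -0.0, 0.0]
ft_force: [-0.7, -0.5, 0.4]
finger_gap: 0.0002
grasp_force: 0.0
```

Run:
```python
from h import *
s=manip.state();print(s['tool_pos'],s['ft_force'])
im=manip.snapshot('wrist')
i=manip.camera_info('wrist');T=Tcam(s)
print((T@np.r_[0,0,0,1])[:3])
m=(im.min(2)>140).astype(np.uint8)
n,l,st,c=cv2.connectedComponentsWithStats(m)
for k in range(1,n):
    if 300<st[k,4]<4000: print(st[k],c[k].round(1),to_plane(c[k],.065,T,i).round(4))
v=im[150:420,20:540,::-1]
cv2.imwrite('pics/w1.png',cv2.resize(v,None,fx=1.5,fy=1.5,interpolation=cv2.INTER_CUBIC))
```

```text
[ 0.56148811 -0.05851443  0.07755711] [-0.73057403 -0.52613527  0.38653709]
[ 0.63802279 -0.05097209  0.27854864]
[313 175  43  17 609] [333.9 184. ] [ 0.5985 -0.0898  0.065 ]
[263 216  33  30 929] [278.6 230. ] [ 0.5641 -0.0576  0.065 ]
[ 328  218   36   33 1090] [345.5 233.9] [ 0.5658 -0.1022  0.065 ]
[ 395  218   38   33 1110] [413.8 234. ] [ 0.5703 -0.1471  0.065 ]
[ 462  218   41   34 1221] [481.5 234.5] [ 0.5744 -0.1911  0.065 ]
```

View pics/w1.png

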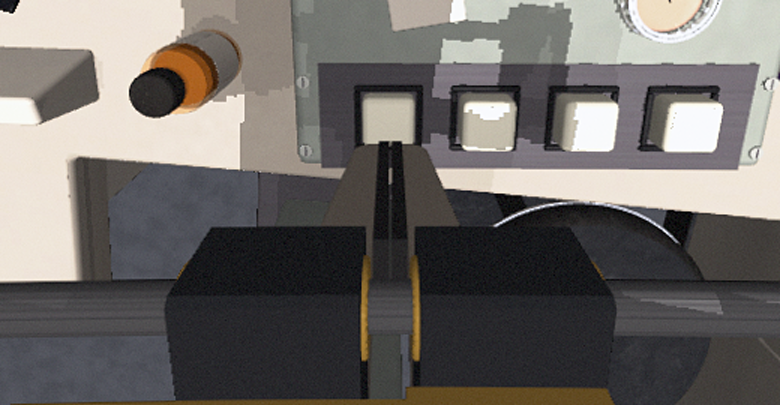

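The crop shows the fingertips at the near edge of the leftmost cap, centred left to right, with the other caps clear. Next is a slow descent to about z = 0.063.

Request:
send_rows:
  deltas:
    - [[0.001, 0, 0.004], [0, 0, 0], -1]
    - [[0, 0, 0.004], [0, 0, 0], -1]
    - [[0, 0, 0.003], [0, 0, 0], -1]
    - [[0, 0, 0.002], [0, 0, 0], -1]
    - [[0, 0, 0.001], [0, 0, 0], -1]
    - [[0, 0, 0], [0, 0, 0], -1]
    - [[0, 0, 0], [0, 0, 0], -1]
    - [[0, 0, 0], [0, 0, 0], -1]

```text
clock: 3.83
tool_pos: [0.5626, -0.0573, 0.0636]
ee_rot: [0.999, 0.05, 0.0, 0.0]
ft_force: [0.6, 0.0, 0.1]
finger_gap: 0.0002
grasp_force: 0.0
```

Request:
send_rows:
  deltas:
    - [[0, 0, 0.001], [0, 0, 0], -1]
    - [[0, 0, 0.001], [0, 0, 0], -1]
    - [[0, 0, 0], [0, 0, 0], -1]
    - [[0, 0, 0], [0, 0, 0], -1]
    - [[0, 0, 0], [0, 0, 0], -1]
    - [[0, 0, 0], [0, 0, 0], -1]
    - [[0, 0, 0], [0, 0, 0], -1]
    - [[0, 0, 0], [0, 0, 0], -1]

```text
clock: 4.5
tool_pos: [0.5625, -0.0573, 0.0615]
ee_rot: [0.999, 0.05, 0.0, 0.0]
ft_force: [0.7, -0.4, 0.3]
finger_gap: 0.0005
grasp_force: 0.0
```

There is still no contact 3.5 mm below an up cap's height, so key 1 is the latched one. I'll approach its 60 mm top gently.

Request:
send_rows:
  deltas:
    - [[0, 0, 0.0005], [0, 0, 0], -1]
    - [[0, 0, 0.0005], [0, 0, 0], -1]
    - [[0, 0, 0.0005], [0, 0, 0], -1]
    - [[0, 0, 0], [0, 0, 0], -1]
    - [[0, 0, 0], [0, 0, 0], -1]
    - [[0, 0, 0], [0, 0, 0], -1]
    - [[0, 0, 0], [0, 0, 0], -1]
    - [[0, 0, 0], [0, 0, 0], -1]

```text
clock: 5.17
tool_pos: [0.5625, -0.0573, 0.06]
ee_rot: [0.999, 0.05, 0.0, 0.0]
ft_force: [0.1, 0.2, 0.4]
finger_gap: 0.0005
grasp_force: 0.0
```

Request:
send_rows:
  deltas:
    - [[0, 0, 0.0005], [0, 0, 0], -1]
    - [[0, 0, 0], [0, 0, 0], -1]
    - [[0, 0, 0], [0, 0, 0], -1]
    - [[0, 0, 0], [0, 0, 0], -1]
    - [[0, 0, 0], [0, 0, 0], -1]
    - [[0, 0, 0], [0, 0, 0], -1]
    - [[0, 0, 0], [0, 0, 0], -1]
    - [[0, 0, 0], [0, 0, 0], -1]

```text
clock: 5.83
tool_pos: [0.5625, -0.0573, 0.0595]
ee_rot: [0.999, 0.05, -0.0, 0.0]
ft_force: [0.3, -0.3, 0.2]
finger_gap: 0.0002
grasp_force: 0.0
```

Request:
send_rows:
  deltas:
    - [[0, 0, 0.0004], [0, 0, 0], -1]
    - [[0, 0, 0], [0, 0, 0], -1]
    - [[0, 0, 0], [0, 0, 0], -1]
    - [[0, 0, 0], [0, 0, 0], -1]
    - [[0, 0, 0], [0, 0, 0], -1]
    - [[0, 0, 0], [0, 0, 0], -1]
    - [[0, 0, 0], [0, 0, 0], -1]
    - [[0, 0, 0], [0, 0, 0], -1]

```text
clock: 6.5
tool_pos: [0.5625, -0.0573, 0.0591]
ee_rot: [0.999, 0.05, -0.0, 0.0]
ft_force: [0.2, 1.4, -1.1]
finger_gap: 0.0008
grasp_force: 0.0
```

Request:
send_rows:
  deltas:
    - [[0, 0, 0.0003], [0, 0, 0], -1]
    - [[0, 0, 0], [0, 0, 0], -1]
    - [[0, 0, 0], [0, 0, 0], -1]
    - [[0, 0, 0], [0, 0, 0], -1]
    - [[0, 0, 0], [0, 0, 0], -1]
    - [[0, 0, 0], [0, 0, 0], -1]
    - [[0, 0, 0], [0, 0, 0], -1]
    - [[0, 0, 0], [0, 0, 0], -1]

```text
clock: 7.17
tool_pos: [0.5625, -0.0573, 0.0588]
ee_rot: [0.999, 0.05, -0.0, 0.0]
ft_force: [0.1, 0.4, -1.1]
finger_gap: 0.0006
grasp_force: 0.0
```

Run:
```python
from h import *
for k in range(2):
    im=manip.snapshot('wrist');s=manip.state();print(s['tool_pos'],s['ft_force'],s['wrist_torque'])
v=im[160:330,200:540,::-1]
cv2.imwrite('pics/w2.png',cv2.resize(v,None,fx=2.2,fy=2.2,interpolation=cv2.INTER_CUBIC))
```

```text
[ 0.56251086 -0.05731609  0.05877836] [-0.34706574 -0.62418251  0.25909914] [ 0.01467245  0.06005797 -0.03025445]
[ 0.56253072 -0.05730337  0.0587784 ] [-0.24540274  0.79995602  0.20900673] [-0.01114989  0.02006348 -0.04995047]
```

View pics/w2.png

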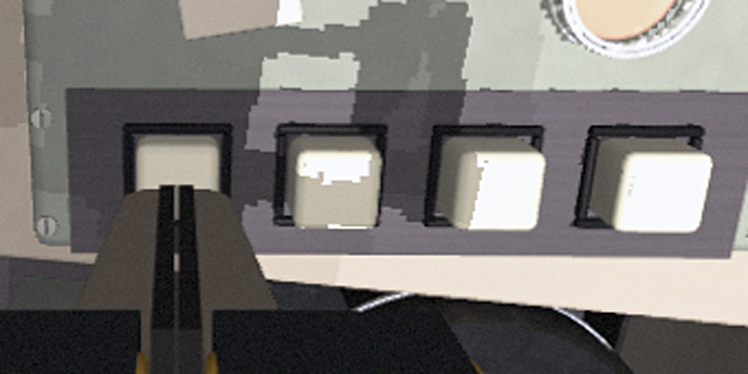

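The crop shows key 1's cap sunk low in its frame, with the fingertips over its middle. The force is still only noise, so I'll creep on down.

Request:
send_rows:
  deltas:
    - [[0, 0, 0.0003], [0, 0, 0], -1]
    - [[0, 0, 0], [0, 0, 0], -1]
    - [[0, 0, 0], [0, 0, 0], -1]
    - [[0, 0, 0], [0, 0, 0], -1]
    - [[0, 0, 0], [0, 0, 0], -1]
    - [[0, 0, 0], [0, 0, 0], -1]
    - [[0, 0, 0], [0, 0, 0], -1]
    - [[0, 0, 0], [0, 0, 0], -1]

```text
clock: 7.93
tool_pos: [0.5625, -0.0573, 0.0585]
ee_rot: [0.999, 0.05, -0.0, 0.0]
ft_force: [-0.2, -0.7, 0.2]
finger_gap: 0.0005
grasp_force: 0.0
```

Request:
send_rows:
  deltas:
    - [[0, 0, 0.0004], [0, 0, 0], -1]
    - [[0, 0, 0], [0, 0, 0], -1]
    - [[0, 0, 0], [0, 0, 0], -1]
    - [[0, 0, 0], [0, 0, 0], -1]
    - [[0, 0, 0], [0, 0, 0], -1]
    - [[0, 0, 0], [0, 0, 0], -1]
    - [[0, 0, 0], [0, 0, 0], -1]
    - [[0, 0, 0], [0, 0, 0], -1]

```text
clock: 8.6
tool_pos: [0.5625, -0.0572, 0.0581]
ee_rot: [0.999, 0.05, -0.0, -0.0]
ft_force: [0.3, -0.1, -0.6]
finger_gap: 0.0005
grasp_force: 0.0
```

Request:
send_rows:
  deltas:
    - [[0, 0, 0.0004], [0, 0, 0], -1]
    - [[0, 0, 0], [0, 0, 0], -1]
    - [[0, 0, 0], [0, 0, 0], -1]
    - [[0, 0, 0], [0, 0, 0], -1]
    - [[0, 0, 0], [0, 0, 0], -1]
    - [[0, 0, 0], [0, 0, 0], -1]
    - [[0, 0, 0], [0, 0, 0], -1]
    - [[0, 0, 0], [0, 0, 0], -1]

```text
clock: 9.27
tool_pos: [0.5625, -0.0573, 0.0577]
ee_rot: [0.999, 0.05, 0.0, 0.0]
ft_force: [-0.6, -0.2, -0.1]
finger_gap: 0.0002
grasp_force: 0.0
```

```bash
python3 -c "
from h import *
s=manip.state();print(s['effort'].round(3),s['qpos'].round(5),s['wrist_torque'])"
```

```text
[ 0.0000e+00 -4.7915e+01 -1.8410e+00 -1.8979e+01 -4.0000e-03 -7.4000e-02
  0.0000e+00] [ 0.16851  0.49704 -0.16003  1.89971  0.11137  0.75331 -1.52472] [0.04783074 0.0097837  0.01995257]
```

Request:
send_rows:
  deltas:
    - [[0, 0, 0.0003], [0, 0, 0], -1]
    - [[0, 0, 0], [0, 0, 0], -1]
    - [[0, 0, 0], [0, 0, 0], -1]
    - [[0, 0, 0], [0, 0, 0], -1]
    - [[0, 0, 0], [0, 0, 0], -1]
    - [[0, 0, 0], [0, 0, 0], -1]
    - [[0, 0, 0], [0, 0, 0], -1]
    - [[0, 0, 0], [0, 0, 0], -1]

```text
clock: 9.93
tool_pos: [0.5625, -0.0573, 0.0574]
ee_rot: [0.999, 0.05, 0.0, 0.0]
ft_force: [0.2, 0.1, 0.5]
finger_gap: 0.0003
grasp_force: 0.0
```

```bash
python3 -c "
from h import *
s=manip.state();print(s['effort'].round(3),s['qpos'].round(5),s['wrist_torque'])"
```

```text
[-0.0000e+00 -4.7928e+01 -1.8420e+00 -1.8968e+01 -4.0000e-03 -7.5000e-02
  0.0000e+00] [ 0.16843  0.49747 -0.16     1.89985  0.11149  0.75272 -1.52482] [0.03560545 0.02769122 0.01471169]
```

Request:
send_rows:
  deltas:
    - [[0, 0, 0.0004], [0, 0, 0], -1]
    - [[0, 0, 0], [0, 0, 0], -1]
    - [[0, 0, 0], [0, 0, 0], -1]
    - [[0, 0, 0], [0, 0, 0], -1]
    - [[0, 0, 0], [0, 0, 0], -1]
    - [[0, 0, 0], [0, 0, 0], -1]
    - [[0, 0, 0], [0, 0, 0], -1]
    - [[0, 0, 0], [0, 0, 0], -1]

```text
clock: 10.6
tool_pos: [0.5625, -0.0573, 0.057]
ee_rot: [0.999, 0.05, -0.0, 0.0]
ft_force: [0.1, -0.1, 0.7]
finger_gap: 0.0003
grasp_force: 0.0
```

```bash
python3 -c "
from h import *
im=manip.snapshot('scene')
s=manip.state();print(s['effort'].round(3),s['tool_pos'],s['ft_force'])
cv2.imwrite('pics/s2.png',cv2.resize(im[160:270,200:350,::-1],None,fx=5,fy=5,interpolation=cv2.INTER_CUBIC))"
```

```text
[-1.0000e-03 -4.7944e+01 -1.8430e+00 -1.8951e+01 -4.0000e-03 -7.5000e-02
  0.0000e+00] [ 0.56249421 -0.05731777  0.0569523 ] [ 0.82783175 -0.15049093  0.47523285]
```

View pics/s2.png

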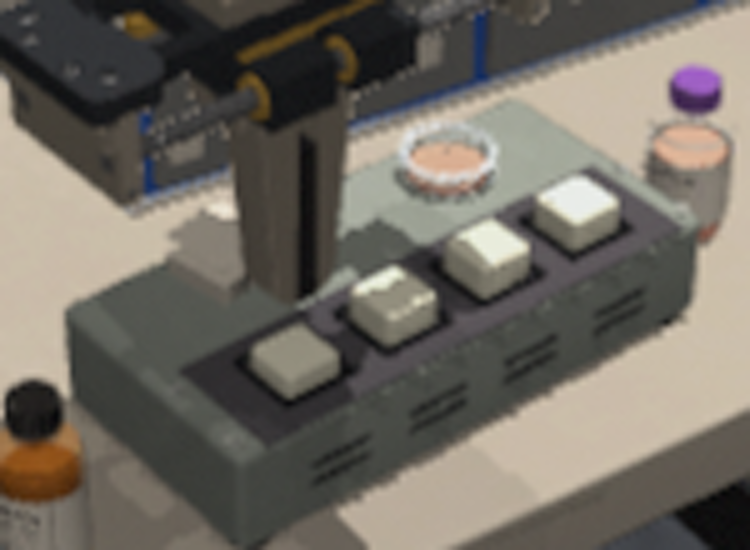

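```bash
cat >> h.py <<'E'
def proj(P,T,i):
    q=np.linalg.inv(T)@np.r_[P,1];a=q[0]/-q[2];b=-q[1]/-q[2];f=1+i['k1']*(a*a+b*b)
    return np.array([i['cx']+i['fx']*a*f,i['cy']+i['fy']*b*f])
E
python3 - <<'E'
from h import *
s=manip.state();p=s['tool_pos'];w=manip.camera_info('wrist');sc=manip.camera_info('scene');T=Tcam(s);S=sc['cam_to_world']
print('TCP in wrist',proj(p,T,w),'scene',proj(p,S,sc))
for h in(.05,.06,.065,.07,.08): print(h,'from scene tip',to_plane((259,220),h,S,sc).round(4),'wrist',to_plane((281,246),h,T,w).round(4))
for k,(x,y) in enumerate([(.5615,-.0588),(.5655,-.1033),(.5695,-.148),(.5735,-.1925)]):
    print(k+1,[ (proj(np.array([x,y,z]),S,sc)-[200,160])*5 for z in (.05,.06,.065)])
E
```

```text
TCP in wrist [279.46528271 240.63787576] scene [256.58874032 229.14907466]
0.05 from scene tip [ 0.5894 -0.0795  0.05  ] wrist [ 0.5562 -0.059   0.05  ]
0.06 from scene tip [ 0.5788 -0.0728  0.06  ] wrist [ 0.5602 -0.0585  0.06  ]
0.065 from scene tip [ 0.5734 -0.0694  0.065 ] wrist [ 0.5622 -0.0583  0.065 ]
0.07 from scene tip [ 0.5681 -0.0661  0.07  ] wrist [ 0.5642 -0.0581  0.07  ]
0.08 from scene tip [ 0.5574 -0.0594  0.08  ] wrist [ 0.5682 -0.0576  0.08  ]
1 [array([288.23405521, 360.95549644]), array([287.90486309, 339.07480755]), array([287.73894903, 328.02871503])]
2 [array([385.89163719, 311.80513768]), array([386.17911082, 290.13494483]), array([386.32410112, 279.19812697])]
3 [array([479.45842297, 264.72149622]), array([480.30482111, 243.27334521]), array([480.73145412, 232.45146524])]
4 [array([568.29321361, 219.95291441]), array([569.64092623, 198.73458205]), array([570.32003648, 188.03138217])]
```

Run:
```python
from h import *
w=manip.camera_info('wrist');sc=manip.camera_info('scene');S=sc['cam_to_world'];s=manip.state();T=Tcam(s)
W=T@np.linalg.inv(w['T_tool_cam'])
for d in(0,.005,.01,.015,.02):
  for x in(-.01,0,.01):
    P=(W@np.r_[x,0,-d,1])[:3]
    print(d,x,'wrist',proj(P,T,w).round(1),'scene crop',((proj(P,S,sc)-[200,160])*5).round(0))
im=manip.snapshot('wrist')
a=cv2.resize(im[200:300,220:340,::-1],None,fx=5,fy=5,interpolation=cv2.INTER_CUBIC)
cv2.imwrite('pics/w3.png',a)
```

```text
0 -0.01 wrist [279.5 255.3] scene crop [301. 360.]
0 0 wrist [279.5 240.6] scene crop [283. 346.]
0 0.01 wrist [279.5 225.6] scene crop [266. 332.]
0.005 -0.01 wrist [279.5 258.6] scene crop [300. 349.]
0.005 0 wrist [279.5 243.5] scene crop [283. 335.]
0.005 0.01 wrist [279.5 228.2] scene crop [265. 321.]
0.01 -0.01 wrist [279.4 261.9] scene crop [300. 338.]
0.01 0 wrist [279.5 246.6] scene crop [283. 324.]
0.01 0.01 wrist [279.5 230.9] scene crop [265. 310.]
0.015 -0.01 wrist [279.4 265.4] scene crop [300. 327.]
0.015 0 wrist [279.4 249.8] scene crop [282. 313.]
0.015 0.01 wrist [279.5 233.7] scene crop [265. 299.]
0.02 -0.01 wrist [279.4 269.1] scene crop [300. 315.]
0.02 0 wrist [279.4 253.1] scene crop [282. 301.]
0.02 0.01 wrist [279.4 236.7] scene crop [265. 288.]
```

View pics/w3.png

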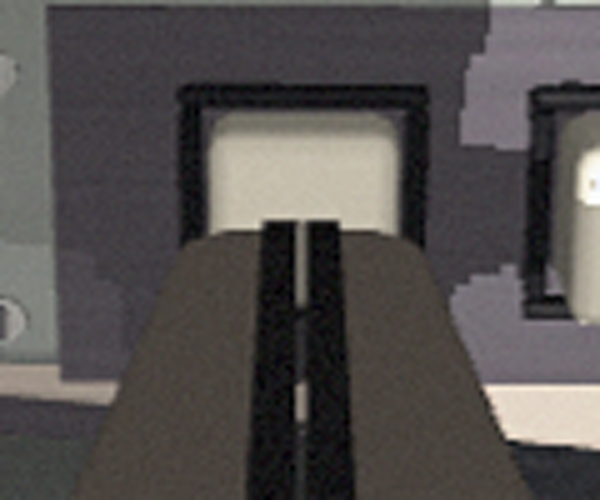

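The scene crop shows the fingertips ending at about crop (308,297), well above cap 1 at (293,355). Both cameras agree that the tips end some 25–35 mm short of the reported TCP, which is why there has been no contact. I'll go down 20 mm and look again.

Request:
send_rows:
  deltas:
    - [[0, 0, 0.004], [0, 0, 0], -1]
    - [[0, 0, 0.005], [0, 0, 0], -1]
    - [[0, 0, 0.005], [0, 0, 0], -1]
    - [[0, 0, 0.004], [0, 0, 0], -1]
    - [[0, 0, 0.002], [0, 0, 0], -1]
    - [[0, 0, 0], [0, 0, 0], -1]
    - [[0, 0, 0], [0, 0, 0], -1]
    - [[0, 0, 0], [0, 0, 0], -1]

```text
clock: 11.37
tool_pos: [0.5627, -0.0572, 0.0371]
ee_rot: [0.999, 0.05, 0.0, 0.0]
ft_force: [0.8, 0.7, 0.1]
finger_gap: 0.0002
grasp_force: 0.0
```

```bash
python3 -c "
from h import *
im=manip.snapshot('scene')
s=manip.state();print(s['effort'].round(3),s['tool_pos'],s['ft_force'])
a=cv2.resize(im[180:250,220:330,::-1],None,fx=6,fy=6,interpolation=cv2.INTER_CUBIC)
im=manip.snapshot('wrist')
b=cv2.resize(im[200:300,220:340,::-1],None,fx=4.2,fy=4.2,interpolation=cv2.INTER_CUBIC)
h=420;c=np.hstack([a[:420,:440],b[:420,100:460]]);print(c.shape)
cv2.imwrite('pics/m4.png',c)"
```

```text
[-8.0000e-03 -4.8583e+01 -1.8640e+00 -1.8083e+01 -4.0000e-03 -7.3000e-02
  0.0000e+00] [ 0.56268969 -0.05727741  0.03714468] [-0.45182053 -0.36035145  0.16935466]
(420, 800, 3)
```

View pics/m4.png

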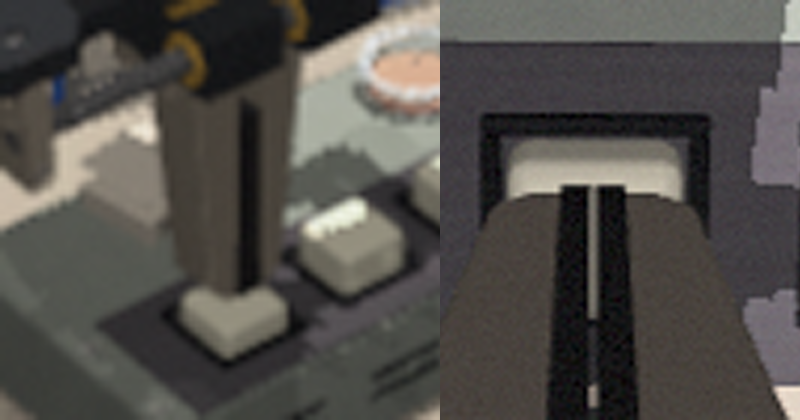

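The left panel shows the tips just above the middle of cap 1. The right panel shows them centred across it, with the cap spanning 505–688 and the finger gap at 593. The gap left is roughly 6–10 mm, so I'll go down 4 mm and then in 1 mm steps, shifting 2 mm back towards the robot.

Request:
send_rows:
  deltas:
    - [[-0.002, 0, 0.001], [0, 0, 0], -1]
    - [[0, 0, 0.001], [0, 0, 0], -1]
    - [[0, 0, 0.001], [0, 0, 0], -1]
    - [[0, 0, 0.001], [0, 0, 0], -1]
    - [[0, 0, 0], [0, 0, 0], -1]
    - [[0, 0, 0], [0, 0, 0], -1]
    - [[0, 0, 0], [0, 0, 0], -1]
    - [[0, 0, 0], [0, 0, 0], -1]

```text
clock: 12.13
tool_pos: [0.5606, -0.0575, 0.033]
ee_rot: [0.999, 0.05, 0.0, 0.0]
ft_force: [0.6, 0.3, 0.4]
finger_gap: 0.0005
grasp_force: 0.0
```

Request:
send_rows:
  deltas:
    - [[0, 0, 0.001], [0, 0, 0], -1]
    - [[0, 0, 0], [0, 0, 0], -1]
    - [[0, 0, 0], [0, 0, 0], -1]
    - [[0, 0, 0], [0, 0, 0], -1]
    - [[0, 0, 0], [0, 0, 0], -1]
    - [[0, 0, 0], [0, 0, 0], -1]
    - [[0, 0, 0], [0, 0, 0], -1]
    - [[0, 0, 0], [0, 0, 0], -1]

```text
clock: 12.8
tool_pos: [0.5605, -0.0575, 0.032]
ee_rot: [0.999, 0.05, 0.0, 0.0]
ft_force: [0.4, 0.7, 0.2]
finger_gap: 0.0002
grasp_force: 0.0
```

Request:
send_rows:
  deltas:
    - [[0, 0, 0.001], [0, 0, 0], -1]
    - [[0, 0, 0], [0, 0, 0], -1]
    - [[0, 0, 0], [0, 0, 0], -1]
    - [[0, 0, 0], [0, 0, 0], -1]
    - [[0, 0, 0], [0, 0, 0], -1]
    - [[0, 0, 0], [0, 0, 0], -1]
    - [[0, 0, 0], [0, 0, 0], -1]
    - [[0, 0, 0], [0, 0, 0], -1]

```text
clock: 13.47
tool_pos: [0.5605, -0.0575, 0.031]
ee_rot: [0.999, 0.05, 0.0, 0.0]
ft_force: [-0.5, 0.2, -0.9]
finger_gap: 0.0006
grasp_force: 0.0
```

Request:
send_rows:
  deltas:
    - [[0, 0, 0.001], [0, 0, 0], -1]
    - [[0, 0, 0], [0, 0, 0], -1]
    - [[0, 0, 0], [0, 0, 0], -1]
    - [[0, 0, 0], [0, 0, 0], -1]
    - [[0, 0, 0], [0, 0, 0], -1]
    - [[0, 0, 0], [0, 0, 0], -1]
    - [[0, 0, 0], [0, 0, 0], -1]
    - [[0, 0, 0], [0, 0, 0], -1]

```text
clock: 14.13
tool_pos: [0.5605, -0.0575, 0.03]
ee_rot: [0.999, 0.05, 0.0, 0.0]
ft_force: [-1.0, 0.8, 0.9]
finger_gap: 0.0004
grasp_force: 0.0
```

Request:
send_rows:
  deltas:
    - [[0, 0, 0.0008], [0, 0, 0], -1]
    - [[0, 0, 0], [0, 0, 0], -1]
    - [[0, 0, 0], [0, 0, 0], -1]
    - [[0, 0, 0], [0, 0, 0], -1]
    - [[0, 0, 0], [0, 0, 0], -1]
    - [[0, 0, 0], [0, 0, 0], -1]
    - [[0, 0, 0], [0, 0, 0], -1]
    - [[0, 0, 0], [0, 0, 0], -1]

```text
clock: 14.8
tool_pos: [0.5606, -0.0575, 0.0293]
ee_rot: [0.999, 0.05, 0.0, 0.0]
ft_force: [-0.9, -0.1, 4.5]
finger_gap: 0.0001
grasp_force: 2.6
```

Contact: 4.5 N on key 1. That is under 6 N, so the key stayed latched. The reported contact height is about 0.0295, so up caps should meet the tips near 0.0345. I'll lift and go to key 2.

Request:
send_rows:
  deltas:
    - [[0, 0, -0.004], [0, 0, 0], -1]
    - [[0, 0, -0.006], [0, 0, 0], -1]
    - [[0, 0, -0.005], [0, 0, 0], -1]
    - [[0, 0.011, 0], [0, 0, 0], -1]
    - [[0, 0.012, 0], [0, 0, 0], -1]
    - [[0, 0.012, 0], [0, 0, 0], -1]
    - [[0, 0.01, 0], [0, 0, 0], -1]
    - [[0, 0, 0], [0, 0, 0], -1]

```text
clock: 15.47
tool_pos: [0.5648, -0.1065, 0.0439]
ee_rot: [0.999, 0.047, -0.0, 0.001]
ft_force: [-0.5, 0.9, -0.0]
finger_gap: 0.0007
grasp_force: 0.0
```

Request:
send_rows:
  deltas:
    - [[0, 0, 0.002], [0, 0, 0], -1]
    - [[0, 0, 0.004], [0, 0, 0], -1]
    - [[0, 0, 0.003], [0, 0, 0], -1]
    - [[0, 0, 0.0015], [0, 0, 0], -1]
    - [[0, 0, 0.0005], [0, 0, 0], -1]
    - [[0, 0, 0], [0, 0, 0], -1]
    - [[0, 0, 0], [0, 0, 0], -1]
    - [[0, 0, 0], [0, 0, 0], -1]

```text
clock: 16.13
tool_pos: [0.5648, -0.1016, 0.0333]
ee_rot: [0.999, 0.05, -0.0, -0.0]
ft_force: [-2.0, 1.4, 3.1]
finger_gap: 0.0007
grasp_force: 1.3
```

Key 2 is tapped at 3.1 N, about 1.4 mm deep. On to key 3.

Request:
send_rows:
  deltas:
    - [[0, 0, -0.004], [0, 0, 0], -1]
    - [[0, 0, -0.005], [0, 0, 0], -1]
    - [[0, 0, -0.002], [0, 0, 0], -1]
    - [[0, 0.011, 0], [0, 0, 0], -1]
    - [[0, 0.014, 0], [0, 0, 0], -1]
    - [[0, 0.013, 0], [0, 0, 0], -1]
    - [[0, 0.006, 0], [0, 0, 0], -1]
    - [[0, 0.002, 0], [0, 0, 0], -1]

```text
clock: 16.8
tool_pos: [0.5693, -0.1512, 0.0439]
ee_rot: [0.999, 0.048, -0.0, 0.0]
ft_force: [-0.5, 0.5, 1.0]
finger_gap: 0.0007
grasp_force: 0.0
```

Request:
send_rows:
  deltas:
    - [[0, 0, 0], [0, 0, 0], -1]
    - [[0, 0, 0.003], [0, 0, 0], -1]
    - [[0, 0, 0.004], [0, 0, 0], -1]
    - [[0, 0, 0.0025], [0, 0, 0], -1]
    - [[0, 0, 0.001], [0, 0, 0], -1]
    - [[0, 0, 0.0005], [0, 0, 0], -1]
    - [[0, 0, 0], [0, 0, 0], -1]
    - [[0, 0, 0], [0, 0, 0], -1]

```text
clock: 17.47
tool_pos: [0.5695, -0.1473, 0.0333]
ee_rot: [0.999, 0.05, -0.0, -0.0]
ft_force: [-1.4, 2.0, 1.6]
finger_gap: 0.0008
grasp_force: 1.3
```

The z force of 1.6 N is less clear on key 3, so I'll press a touch deeper to be sure.

Request:
send_rows:
  deltas:
    - [[0, 0, 0.0008], [0, 0, 0], -1]
    - [[0, 0, 0], [0, 0, 0], -1]
    - [[0, 0, 0], [0, 0, 0], -1]
    - [[0, 0, 0], [0, 0, 0], -1]
    - [[0, 0, 0], [0, 0, 0], -1]
    - [[0, 0, 0], [0, 0, 0], -1]
    - [[0, 0, 0], [0, 0, 0], -1]
    - [[0, 0, 0], [0, 0, 0], -1]

```text
clock: 18.13
tool_pos: [0.5698, -0.148, 0.0325]
ee_rot: [0.999, 0.05, 0.0, -0.0]
ft_force: [-0.1, 2.2, 2.3]
finger_gap: 0.0005
grasp_force: 1.6
```

Contact is sure: 2.3 N up plus friction, about 2 mm deep. On to key 4.

Request:
send_rows:
  deltas:
    - [[0, 0, -0.004], [0, 0, 0], -1]
    - [[0, 0, -0.006], [0, 0, 0], -1]
    - [[0, 0, -0.002], [0, 0, 0], -1]
    - [[0, 0.011, 0], [0, 0, 0], -1]
    - [[0, 0.014, 0], [0, 0, 0], -1]
    - [[0, 0.012, 0], [0, 0, 0], -1]
    - [[0, 0.006, 0], [0, 0, 0], -1]
    - [[0, 0.002, 0], [0, 0, 0], -1]

```text
clock: 18.8
tool_pos: [0.5737, -0.1958, 0.044]
ee_rot: [0.999, 0.048, -0.0, 0.0]
ft_force: [0.4, -0.1, -0.8]
finger_gap: 0.0005
grasp_force: 0.0
```

Request:
send_rows:
  deltas:
    - [[0, 0, 0], [0, 0, 0], -1]
    - [[0, 0, 0.003], [0, 0, 0], -1]
    - [[0, 0, 0.004], [0, 0, 0], -1]
    - [[0, 0, 0.0025], [0, 0, 0], -1]
    - [[0, 0, 0.0015], [0, 0, 0], -1]
    - [[0, 0, 0.0005], [0, 0, 0], -1]
    - [[0, 0, 0], [0, 0, 0], -1]
    - [[0, 0, 0], [0, 0, 0], -1]

```text
clock: 19.47
tool_pos: [0.574, -0.1921, 0.033]
ee_rot: [0.999, 0.05, -0.0, -0.0]
ft_force: [-1.3, 1.7, 2.7]
finger_gap: 0.0004
grasp_force: 1.4
```

Key 4 is tapped at 2.7 N. Now lift and go back to key 1.

Request:
send_rows:
  deltas:
    - [[0, 0, -0.004], [0, 0, 0], -1]
    - [[0, 0, -0.007], [0, 0, 0], -1]
    - [[0, 0, -0.005], [0, 0, 0], -1]
    - [[0, -0.015, 0], [0, 0, 0], -1]
    - [[0, -0.025, 0], [0, 0, 0], -1]
    - [[0, -0.025, 0], [0, 0, 0], -1]
    - [[0, -0.025, 0], [0, 0, 0], -1]
    - [[0, -0.025, 0], [0, 0, 0], -1]

```text
clock: 20.13
tool_pos: [0.5622, -0.0762, 0.0491]
ee_rot: [0.999, 0.05, 0.0, -0.0]
ft_force: [0.1, 0.2, -0.5]
finger_gap: 0.0005
grasp_force: 0.0
```

Request:
send_rows:
  deltas:
    - [[0, -0.012, 0], [0, 0, 0], -1]
    - [[0, -0.0065, 0], [0, 0, 0], -1]
    - [[0, -0.0015, 0], [0, 0, 0], -1]
    - [[0, 0, 0], [0, 0, 0], -1]
    - [[0, 0, 0.003], [0, 0, 0], -1]
    - [[0, 0, 0.004], [0, 0, 0], -1]
    - [[0, 0, 0.004], [0, 0, 0], -1]
    - [[0, 0, 0.002], [0, 0, 0], -1]

```text
clock: 20.8
tool_pos: [0.5601, -0.0595, 0.0349]
ee_rot: [0.999, 0.049, -0.001, 0.0]
ft_force: [-0.8, 0.2, -0.2]
finger_gap: 0.0001
grasp_force: 0.0
```

```bash
python3 -c "
from h import *
im=manip.snapshot('scene')
s=manip.state();print(s['tool_pos'],s['ft_force'])
cv2.imwrite('pics/s5.png',cv2.resize(im[170:260,215:345,::-1],None,fx=5,fy=5,interpolation=cv2.INTER_CUBIC))"
```

```text
[ 0.55991102 -0.05918586  0.03472496] [-0.1624946   0.07864422 -0.51963403]
```

View pics/s5.png

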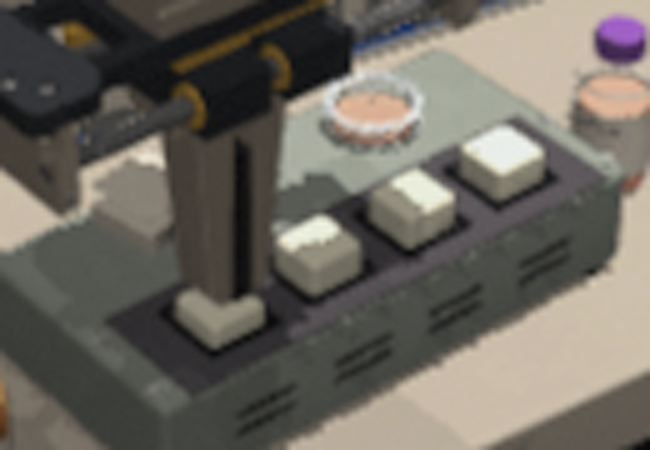

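Keys 2–4 at crop (318,250), (412,205) and (503,165) stand up, and key 1 is still low under the fingers. I'll press it down to about 9 mm.

Request:
send_rows:
  deltas:
    - [[0, 0, 0.002], [0, 0, 0], -1]
    - [[0, 0, 0.002], [0, 0, 0], -1]
    - [[0, 0, 0.0015], [0, 0, 0], -1]
    - [[0, 0, 0.0015], [0, 0, 0], -1]
    - [[0, 0, 0.001], [0, 0, 0], -1]
    - [[0, 0, 0.0007], [0, 0, 0], -1]
    - [[0, 0, 0], [0, 0, 0], -1]
    - [[0, 0, 0], [0, 0, 0], -1]

```text
clock: 21.52
tool_pos: [0.5606, -0.0585, 0.0279]
ee_rot: [0.999, 0.05, -0.0, 0.0]
ft_force: [-2.9, 0.0, 6.0]
finger_gap: 0.0006
grasp_force: 3.2
```

Request:
send_rows:
  deltas:
    - [[0, 0, 0.001], [0, 0, 0], -1]
    - [[0, 0, 0.001], [0, 0, 0], -1]
    - [[0, 0, 0.0003], [0, 0, 0], -1]
    - [[0, 0, 0], [0, 0, 0], -1]
    - [[0, 0, 0], [0, 0, 0], -1]
    - [[0, 0, 0], [0, 0, 0], -1]
    - [[0, 0, 0], [0, 0, 0], -1]
    - [[0, 0, 0], [0, 0, 0], -1]

```text
clock: 22.18
tool_pos: [0.5606, -0.0585, 0.0259]
ee_rot: [0.999, 0.05, -0.0, 0.0]
ft_force: [-3.2, -0.2, 9.4]
finger_gap: 0.0003
grasp_force: 4.2
```

9.4 N, about 9 mm deep, so the catch should be free. Withdrawing.

Request:
send_rows:
  deltas:
    - [[0, 0, -0.004], [0, 0, 0], -1]
    - [[0, 0, -0.006], [0, 0, 0], -1]
    - [[0, 0, -0.01], [0, 0, 0], -1]
    - [[0, 0, -0.02], [0, 0, 0], -1]
    - [[0, 0, -0.025], [0, 0, 0], -1]
    - [[0, 0, -0.025], [0, 0, 0], -1]
    - [[0, 0, -0.01], [0, 0, 0], -1]
    - [[0, 0, 0], [0, 0, 0], -1]

```text
clock: 22.85
tool_pos: [0.5627, -0.0586, 0.1277]
ee_rot: [0.999, 0.05, 0.003, 0.0]
ft_force: [-0.4, -0.7, -0.2]
finger_gap: 0.0005
grasp_force: 0.0
```

```bash
python3 -c "
from h import *
im=manip.snapshot('scene')
s=manip.state();print(s['clock'],s['tool_pos'],s['ft_force'])
cv2.imwrite('pics/s6.png',cv2.resize(im[170:280,195:355,::-1],None,fx=5,fy=5,interpolation=cv2.INTER_CUBIC))"
```

```text
22.9 [ 0.56127882 -0.05858845  0.12576231] [-0.04369741 -0.08492313 -1.0452353 ]
```

View pics/s6.png

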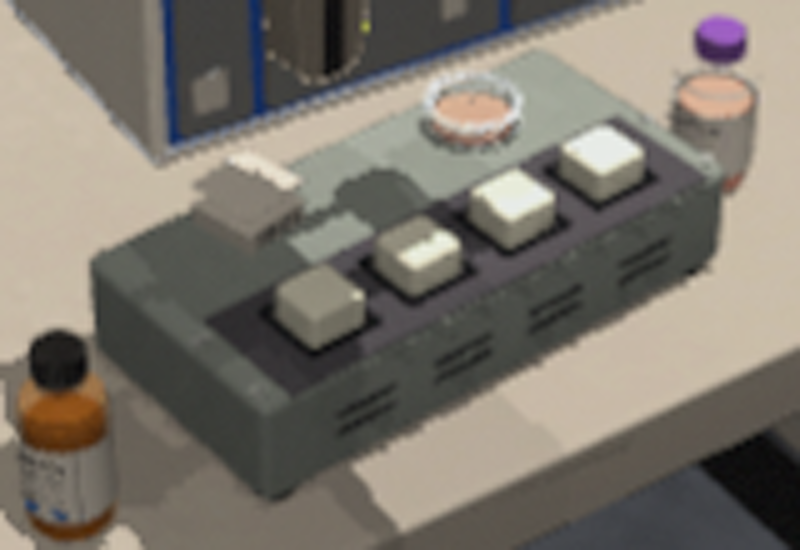

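All four caps, at (320,305), (418,258), (512,208) and (603,160), now stand equally high. The ledge items and the bottles in view look undisturbed, and the fingers are well clear. Handing in.

```bash
python3 -c "
from cell import manip
print(manip.sign_off())"
```

```text
the job is handed in; nothing more can be done
None
```

I tapped all four keys lightly from left to right, then pressed the latched leftmost key until it let go. All four keys stood up in the last picture, and I handed the job in at about 23 s.

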